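Refit the relay row: four good relays into their sockets

TASK

Refit the relay row on the rail panel: plug each of the four good relays fully home into the socket whose well matches its plug in shape and size, squared up, with its orange test button at the same end as the socket's green indicator module. Leave the scorched brown relay and the side cutters where they are.

Things in the scene. Friction and masses are not known exactly. Their poses are not given: they have to be found in the camera images.
- relay_round: Plug-in relay, clear case 36 x 36 x 46 mm, red top label, red and copper coil, standing on a round black plug 30 mm across, 8 mm high (54 mm in all). Origin: at the foot of the plug, straight below the orange test button, 8 mm from the plug's centre towards the button end (+x); case centred over the plug; z up.
- relay_square: Plug-in relay, clear case 42 (x) x 40 x 40 mm, yellow top label, yellow and copper coil, on a black plug 34 (x) x 32 mm, 8 mm high (48 mm in all). Origin: at the foot of the plug, straight below the orange test button, 8 mm from the plug's centre towards the button end (+x); case centred over the plug; z up.
- relay_mid: Plug-in relay, clear case 28 (x) x 25 x 35 mm, blue top label, blue and copper coil, on a black plug 20 (x) x 18 mm, 8 mm high (43 mm in all). Origin: at the foot of the plug, straight below the orange test button, 8 mm from the plug's centre towards the button end (+x); case centred over the plug; z up.
- relay_slim: Plug-in relay, opaque light grey case 29 (x) x 18 x 32 mm, on a black plug 21 (x) x 12 mm, 8 mm high (40 mm in all). Origin: at the foot of the plug, straight below the orange test button, 8 mm from the plug's centre towards the button end (+x); case centred over the plug; z up.
- relay_burnt: Plug-in relay with scorched, brown-black case, otherwise of the size of the blue-coil one (case 28 x 25 x 35 mm, 43 mm in all), its test button charred brown. It stays where it stands. Origin: at the foot of the plug, straight below the test button, 8 mm from the plug's centre towards the button end (+x); case centred over the plug; z up.
- socket_round: Fixed dark socket on the rail panel, round well 35 mm across, 8 mm deep with a mouth bevelled 3 mm, in a block 45 x 45 mm; screw terminals on both sides along x lie 13 mm lower, a green indicator module at the +x side. Origin: in the plane of its upper face, 8 mm from the well's centre towards the green module (+x); z up. Upper face 40 mm over the bench.
- socket_square: Fixed dark socket on the rail panel, rectangular well 39 (x) x 37 mm, 8 mm deep with a mouth bevelled 3 mm, in a block 49 (x) x 47 mm; screw terminals on both sides along x lie 13 mm lower, a green indicator module at the +x side. Origin: in the plane of its upper face, 8 mm from the well's centre towards the green module (+x); z up. Upper face 40 mm over the bench.
- socket_mid: Fixed dark socket on the rail panel, rectangular well 25 (x) x 23 mm, 8 mm deep with a mouth bevelled 3 mm, in a block 35 (x) x 33 mm; screw terminals on both sides along x lie 13 mm lower, a green indicator module at the +x side. Origin: in the plane of its upper face, 8 mm from the well's centre towards the green module (+x); z up. Upper face 40 mm over the bench.
- socket_slim: Fixed dark socket on the rail panel, rectangular well 26 (x) x 17 mm, 8 mm deep with a mouth bevelled 3 mm, in a block 36 (x) x 27 mm; screw terminals on both sides along x lie 13 mm lower, a green indicator module at the +x side. Origin: in the plane of its upper face, 8 mm from the well's centre towards the green module (+x); z up. Upper face 40 mm over the bench.
- cutters: Blue-handled side cutters lying on the bench, 43 x 126 x 12 mm, origin at the centre of the underside. Not part of the job.

How it is judged:
By the outcome, as a careful person would: the job done as asked, in the order asked, and still so for the second after the job is handed in, with the robot touching nothing.
It also fails if it takes over 106 s, if anything falls off the work surface, if the arm or the gripper's body presses on something with over 40 N, if the wrist force passes 120 N, or if a joint passes its speed limit or range.

ROBOT

A 6-joint arm with a two-finger parallel gripper is mounted at the origin on a cart in front of the work surface, level with it; the furniture and walls round the work are solid. World frame = base frame: x ahead of the robot, y to its left, z up, the work surface at z = 0. Lengths are in m, angles in degrees, forces in N, time in s.
With the tool pointing down it reaches from about 0.35 to 0.775 m from the base axis. Payload 7.3 kg.
Tool frame: the origin (TCP) lies on the centre line of the jaws, within the pads' length; the fingertips stand bot.tcp_to_tips ahead of it and the grasp point (between the pads) lies 5 mm behind it (bot.tcp_to_tips is the distance from the TCP to the fingertips, in m); z points along the fingers, y is the line along which they close (so a half turn about z gives the same grasp; the last joint's range is limited). The gripper opens to 92 mm and grips with 3 to 60 N. Pads are 19 mm wide; open, the fingers measure 130 mm over their backs; the gripper's body (75 mm by 190 mm) begins 47 mm behind the grasp point.
Start: joints at [57.926, 19.595, 87.324, -0, 73.075, -8.365], TCP at [0.211, 0.481, 0.241] pointing down, gripper open.
Joint ranges: [-145.02, 145.02], [-44.19, 115.74], [2.07, 154.8], [-57.11, 237.11], [16.16, 152.29], [-177.93, 177.93]. Speed limits (degrees/s): [147.25, 147.25, 180, 180, 180, 180].

INTERFACE

Orientations are given as [roll, pitch, yaw] about the fixed x, y, z axes, in that order (R = Rz(yaw) Ry(pitch) Rx(roll)).
In Python, from bench import bot gives the robot as it stands.
- The arm moves only by the shell command python3 -m inch 'ROWS' [FORCE]. ROWS is JSON, a list of rows, each an object with "fingers": the opening, from 0 (shut) to 1 (fully open); "offset": the shift along the world's x, y, z in cm, a list of three; "rotation": the turn, a rotation vector about the world's x, y, z in degrees, a list of three. A call has 1 to 12 rows; each row shifts and turns the commanded pose from where the row before left it; what a row does not reach is not made up. A row lasts 1/10 s, in which the tool goes at most 50 mm and 8.59 degrees, less where a joint would pass 70% of its speed; a pose out of reach is approached as far as the arm can. A call with a gripper value outside its range is refused whole. The fingers move at their own pace and stop on an object; FORCE is the grip in N (left out, the last holds). Time passes only in rows, so rows that do not move let the fingers close. It gives the time, the measured TCP pose, the force, the opening and the grip force at its end, in the units of the state.
- bot.state(): the state, without advancing time (a new reading comes with each control period).
- bot.grab_frame(name): name is "side" or "top"; returns (picture, depth): 480x640x3 uint8, red, green, blue; 480x640 float32, m along the optical axis (not along the pixel's ray), 0 where there is no reading.
- bot.camera_info(name): a dict with "camera_matrix" (3x3 intrinsics, pixels), "rvec" (rotation vector, rad) and "tvec" (3), from world to camera coordinates, as OpenCV has them. Camera axes: x right, y down, z forward; pixel columns grow to the right and rows downward; lengths in m; the calibration is good to about 2 mm. A picture is of the moment at which its call begins. camera_info takes no time and is no camera call.
- bot.job_done(): hands the job in; it is judged then, once.
The state is a dict: "t": time; "q": joint angles; "qvel": joint speeds; "joint_efforts": joint torques, N m; "tcp_pos": TCP position; "tool_rot": TCP orientation; "force": force on the tool from outside, world axes, zero at the start; "torque": the same for the moment, N m; "opening": finger opening in m; "gripper_force": force on a finger pad.
Only numpy, scipy, OpenCV 4.12 (cv2) and the standard library are available. Lean on these libraries where they do the work, as an engineer would, in place of code of your own. Each camera call takes 0.05 s, during which the arm holds its last target. There are 200 camera calls.

## Working session

There is one attempt and no reset: what is moved stays moved. The work goes in short steps, Python scripts to look and compute and a shell command to move; the robot and the scene stay as the last step left them, time stands still between calls to the robot, and variables do not carry over. Pictures are saved under pics/ and viewed, at most 14 in all, crops included, and the job is handed in when it is done.

```bash
mkdir -p pics; ls
python3 - <<'E'
from bench import bot
import cv2,numpy as np
print(bot.state(), bot.tcp_to_tips)
for n in("top","side"):
    p,d=bot.grab_frame(n); cv2.imwrite(f"pics/{n}0.png",p[:,:,::-1]); np.savez(f"{n}0.npz",p=p,d=d)
    c=bot.camera_info(n);R=cv2.Rodrigues(c["rvec"])[0]; print(n,c["camera_matrix"],-R.T@np.ravel(c["tvec"]),R[2])
E
```

```text
pics
{'t': 0.0, 'q': array([ 5.79273646e+01,  1.96377406e+01,  8.73756054e+01,  1.51668945e-03,
        7.30736749e+01, -8.36514287e+00]), 'qvel': array([ 0.05070267, -0.03713359,  0.000531  ,  0.03930056, -0.0365225 ,
        0.01833867]), 'joint_efforts': array([ 6.95552262e-04, -4.31241846e+01, -2.44218099e+01,  7.20028114e-02,
        5.58709516e-02, -1.23802511e-04]), 'tcp_pos': array([0.21086086, 0.48039353, 0.24004302]), 'tool_rot': array([-1.79914116e+02, -1.40947796e-02,  1.56292054e+02]), 'force': array([-0.41718117, -0.14787773, -0.4352534 ]), 'torque': array([ 0.03144776, -0.01929018, -0.09266094]), 'gripper_force': 0.0, 'opening': 0.0914317965810839} 0.014
top [[568.48453063   0.         324.60304377]
 [  0.         568.48453063 238.73156392]
 [  0.           0.           1.        ]] [ 0.42063056 -0.03220937  1.17171583] [ 0.11519936 -0.00406782 -0.99333406]
side [[500.46539114   0.         308.6418513 ]
 [  0.         500.46539114 239.79605024]
 [  0.           0.           1.        ]] [ 0.40381989 -0.8644026   0.54723319] [ 0.15104287  0.84551557 -0.51214204]
```

View pics/top0.png

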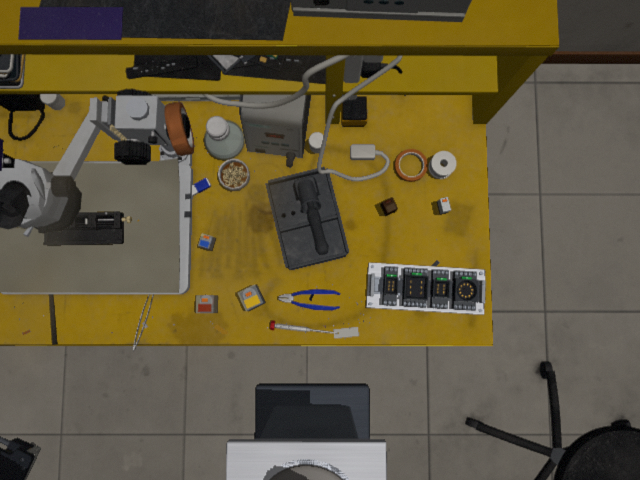

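View pics/side0.png

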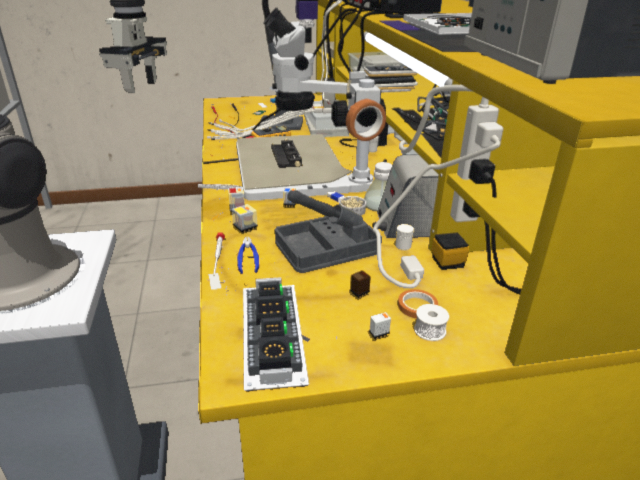

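The top view shows red (205,303), yellow (250,297), blue (205,241), slim grey (442,205) and burnt (388,207). The sockets run along row ~287 at columns 389–466, with their green modules on the upper side. I'll enlarge both areas next.

```bash
cat > h.py <<'E'
import numpy as np,cv2
from bench import bot
def cam(n):
    c=bot.camera_info(n);return np.array(c["camera_matrix"]),cv2.Rodrigues(np.array(c["rvec"]))[0],np.ravel(c["tvec"])
def ray(n,u,v,z):
    K,R,t=cam(n);o=-R.T@t;d=R.T@np.linalg.solve(K,[u,v,1]);return o+d*(z-o[2])/d[2]
def proj(n,P):
    K,R,t=cam(n);p=K@(R@np.asarray(P,float)+t);return p[:2]/p[2]
def dpt(n,u,v,d):
    K,R,t=cam(n);return R.T@(np.linalg.solve(K,[u,v,1])*d-t)
E
python3 - <<'E'
from h import *
p=np.load("top0.npz")["p"][:,:,::-1];s=np.load("side0.npz")["p"][:,:,::-1]
f=lambda i,x,y,w,h,k:cv2.resize(i[y:y+h,x:x+w],None,fx=k,fy=k,interpolation=cv2.INTER_CUBIC)
a=f(p,185,225,100,95,4);b=f(p,360,190,130,130,4)
o=np.zeros((600,800,3),np.uint8);
a=f(p,190,225,80,95,3.5);b=f(p,362,190,128,128,4);c=f(s,225,180,80,60,3.5)
o[:a.shape[0],:a.shape[1]]=a;o[:b.shape[0],285:285+b.shape[1]]=b;o[340:340+c.shape[0],:c.shape[1]]=c;cv2.imwrite("pics/z0.png",o)
f(s,225,190,200,0+200,3);cv2.imwrite("pics/z1.png",f(s,235,265,170,125,4.5))
print(proj("top",[.211,.481,.241]),proj("side",[.211,.481,.241]))
for u,v,z in[(205,303,.054),(250,297,.048),(205,241,.043),(442,205,.04),(389,287,.04),(466,287,.04),(388,207,.043)]:print(ray("top",u,v,z).round(3))
E
```

```text
[ -2.79333014 437.89420045] [140.34066022  82.01970032]
[0.424 0.197 0.054]
[0.435 0.11  0.048]
[0.547 0.202 0.043]
[ 0.621 -0.274  0.04 ]
[ 0.456 -0.165  0.04 ]
[ 0.456 -0.318  0.04 ]
[ 0.616 -0.164  0.043]
```

View pics/z0.png

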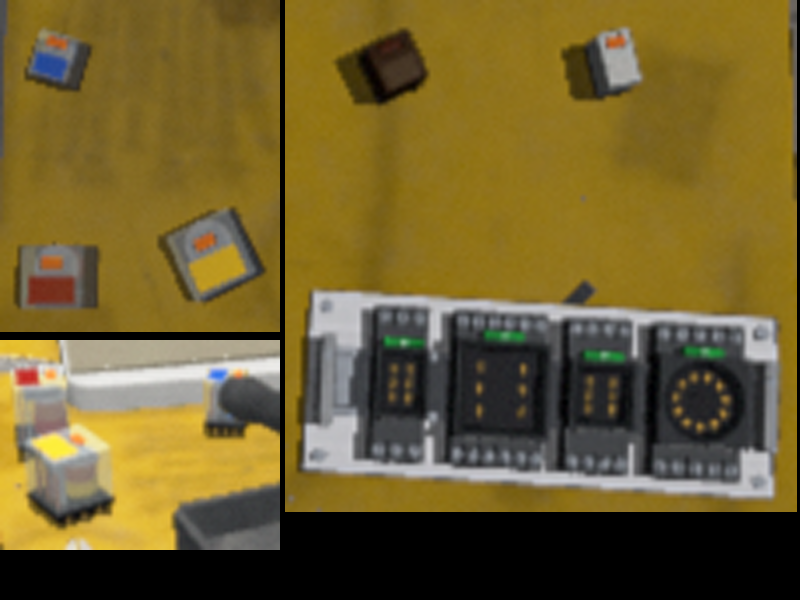

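View pics/z1.png

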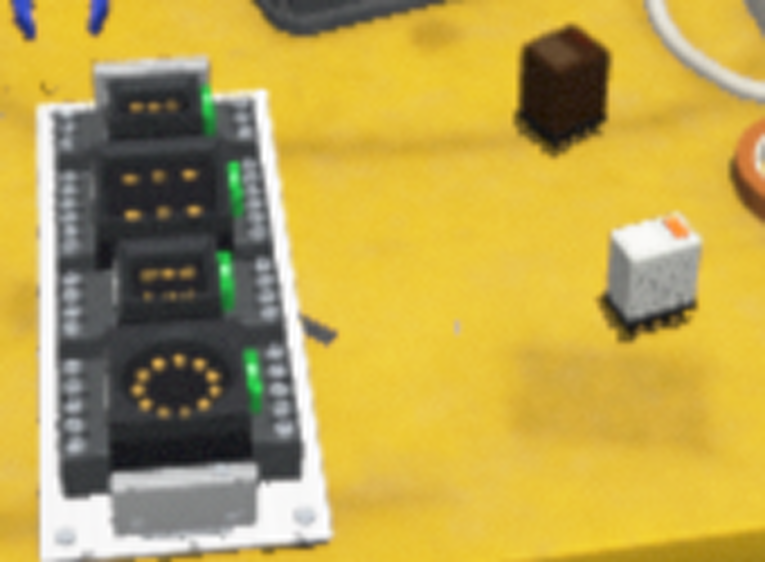

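Left to right, the sockets are slim, square, mid, round, with green at world +x. I'll measure them with depth and colour.

Run:
```python
from h import *
def cloud(n):
    f=np.load(n+"0.npz");d=f["d"];K,R,t=cam(n);v,u=np.mgrid[:480,:640]
    P=(np.dstack([(u-K[0,2])/K[0,0]*d,(v-K[1,2])/K[1,1]*d,d])-t)@R
    P[d==0]=9;return f["p"],P
T,PT=cloud("top");S,PS=cloud("side")
hsv=lambda p:cv2.cvtColor(p,cv2.COLOR_RGB2HSV)
HT,HS=hsv(T),hsv(S)
print("cal bench z",np.median(PT[300:330,230:260,2]),np.median(PS[300:330,320:340,2]))
rel=dict(red=(.424,.197,.054),yel=(.435,.11,.048),blue=(.547,.202,.043),slim=(.621,-.274,.04),burnt=(.616,-.164,.043))
for k,(x,y,h) in rel.items():
  for n,P,H in(("top",PT,HT),("side",PS,HS)):
    near=(abs(P[...,0]-x)<.045)&(abs(P[...,1]-y)<.04)
    m=near&(abs(P[...,2]-h)<.008)
    q=P[m][:,:2].astype(np.float32)
    o=near&(P[...,2]>h-.014)&(H[...,0]<=14)&(H[...,1]>150)&(H[...,2]>180)
    if k=="red":o&=H[...,0]>6
    v,u=np.nonzero(o);b=ray(n,u.mean(),v.mean(),h)[:2] if len(u) else None
    lab=near&(P[...,2]>h-.014)&{"red":(H[...,0]<5)&(H[...,1]>150)&(H[...,2]>100),"yel":(abs(H[...,0]-25)<5)&(H[...,1]>150)&(H[...,2]>200),"blue":(abs(H[...,0]-112)<10)&(H[...,1]>120)}.get(k,np.zeros_like(near))
    v,u=np.nonzero(lab);l=ray(n,u.mean(),v.mean(),h)[:2] if len(u) else None
    r=cv2.minAreaRect(q*1000) if len(q)>4 else None
    print(k,n,len(q),"med z",np.median(P[m][:,2]).round(3) if len(q) else 0,"rect",np.round(np.hstack([r[0],r[1],r[2]]),1) if r else 0,"btn",b,"lab",l, "ang",np.degrees(np.arctan2(*(b-l)[::-1])) if b is not None and l is not None else 0)
print("sockets")
for n,P,H in(("top",PT,HT),("side",PS,HS)):
  for nm,hc in(("green",((H[...,0]>45)&(H[...,0]<80)&(H[...,1]>120)&(H[...,2]>60))),("pins",(H[...,0]>10)&(H[...,0]<28)&(H[...,1]>90)&(H[...,2]>110))):
    reg=(P[...,0]>.40)&(P[...,0]<.51)&(P[...,1]<-.13)&(P[...,1]>-.355)&(P[...,2]>.012)&(P[...,2]<.08)
    m=(hc&reg).astype(np.uint8)
    v,u=np.nonzero(m);z=.032 if nm=="pins" else .042
    pts=np.array([ray(n,a,b,z)[:2] for a,b in zip(u,v)])
    zz=P[m>0][:,2]
    o=np.argsort(-pts[:,1]);pts=pts[o];zz=zz[o];g=np.split(np.arange(len(o)),np.nonzero(-np.diff(pts[:,1])>.012)[0]+1)
    for i in g:
      if len(i)>2:print(n,nm,len(i),"mean",pts[i].mean(0).round(4),"mid",((pts[i].min(0)+pts[i].max(0))/2).round(4),"z",np.median(zz[i]).round(3),zz[i].max().round(3))
# height map of top view near panel & obstacles
for nm,(x0,x1,y0,y1) in dict(reel=(.66,.75,-.33,-.2),blueN=(.59,.66,.12,.28),holder=(.4,.65,.0,.09)).items():
  m=(PT[...,0]>x0)&(PT[...,0]<x1)&(PT[...,1]>y0)&(PT[...,1]<y1);print(nm,np.percentile(PT[m][:,2],[50,95,100]).round(3))
# panel edge: white
m=((HT[...,1]<40)&(HT[...,2]>150)&(PT[...,0]>.38)&(PT[...,0]<.53)&(PT[...,1]<-.11)&(PT[...,1]>-.37)&(PT[...,2]<.03)).astype(np.uint8)
q=PT[m>0][:,:2].astype(np.float32)*1000;print("panel",cv2.minAreaRect(q),np.median(PT[m>0][:,2]))
```

```text
cal bench z 0.00014993302190475182 0.0013002083394114093
red top 327 med z 0.053 rect [4.227e+02 1.976e+02 3.310e+01 3.490e+01 1.000e-01] btn None lab None ang 0
red side 155 med z 0.055 rect [422.1 197.4  38.3  34.3  87.5] btn None lab [0.41479858 0.20018015] ang 0
yel top 423 med z 0.048 rect [435.3 110.1  41.1  39.   25.9] btn [0.44152599 0.112865  ] lab None ang 0
yel side 246 med z 0.049 rect [434.6 108.8  43.6  42.2  25.8] btn [0.4402182 0.1163951] lab [0.42676821 0.10875907] ang 29.58510656089633
blue top 173 med z 0.042 rect [547.8 202.4  24.5  27.1  74.9] btn [0.55466284 0.2021084 ] lab [0.54436515 0.20060275] ang 8.318409810217041
blue side 52 med z 0.044 rect [546.6 199.2  22.3  28.5  82. ] btn None lab [0.53839144 0.20914472] ang 0
slim top 124 med z 0.039 rect [ 623.3 -279.4   28.4   18.4   13.9] btn [ 0.63065825 -0.27857179] lab None ang 0
slim side 213 med z 0.041 rect [ 622.5 -281.    29.6   19.5    7.2] btn [ 0.63194783 -0.27677677] lab None ang 0
burnt top 166 med z 0.043 rect [ 621.  -167.1   26.8   24.7   24.3] btn None lab None ang 0
burnt side 199 med z 0.043 re
[... 798 characters left out ...]
n 35 mean [ 0.4737 -0.3292] mid [ 0.474  -0.3286] z 0.037 0.04
side pins 6 mean [ 0.4667 -0.1321] mid [ 0.4603 -0.1325] z 0.031 0.032
side pins 6 mean [ 0.4549 -0.162 ] mid [ 0.4555 -0.1625] z 0.034 0.035
side pins 12 mean [ 0.4564 -0.2065] mid [ 0.4566 -0.2065] z 0.033 0.035
side pins 14 mean [ 0.4549 -0.2276] mid [ 0.4559 -0.2277] z 0.034 0.042
side pins 14 mean [ 0.4533 -0.2615] mid [ 0.4538 -0.2654] z 0.034 0.042
side pins 51 mean [ 0.4497 -0.3157] mid [ 0.45   -0.3165] z 0.034 0.043
reel [0.001 0.034 0.04 ]
blueN [0.001 0.03  0.036]
holder [0.003 0.038 0.103]
panel ((454.9761047363281, -243.99574279785156), (239.64724731445312, 91.16178131103516), 86.55278778076172) 0.006346513715608032
```

Run:
```python
from h import *
for n in("top","side"):
    f=np.load(n+"0.npz");d=f["d"];K,R,t=cam(n);v,u=np.mgrid[:480,:640]
    P=(np.dstack([(u-K[0,2])/K[0,0]*d,(v-K[1,2])/K[1,1]*d,d])-t)@R
    Q=P[(d>0)&(abs(P[...,2]-.040)<.004)][:,:2]
    c,s=np.cos(np.radians(-3.45)),np.sin(np.radians(-3.45))
    L=(Q-[.455,-.244])@np.array([[c,-s],[s,c]])   # panel frame
    for k,y,a,b in(("slim",.078,36,27),("square",.027,49,47),("mid",-.023,35,33),("round",-.074,45,45)):
        m=(abs(L[:,1]-y)<b/2000+.006)&(abs(L[:,0])<a/2000+.004);r=L[m]
        lo,hi=np.percentile(r,2,axis=0),np.percentile(r,98,axis=0);mid=(lo+hi)/2
        print(n,k,m.sum(),"size",((hi-lo)*1000).round(1),"panel",(mid*1000).round(1),"world",(np.array([[c,-s],[s,c]])@mid+[.455,-.244]).round(4))
```

```text
top slim 140 size [38.7 26.4] panel [ 1.5 75.7] world [ 0.461  -0.1685]
top square 217 size [51.2 46.6] panel [ 1.3 25.7] world [ 0.4579 -0.2184]
top mid 159 size [37.9 32.7] panel [  1.4 -24. ] world [ 0.455 -0.268]
top round 276 size [46.8 43.9] panel [  1.5 -74. ] world [ 0.4521 -0.318 ]
side slim 209 size [39.2 28. ] panel [ 0.8 74.8] world [ 0.4603 -0.1693]
side square 355 size [51.8 48.3] panel [ 0.8 24.9] world [ 0.4573 -0.2192]
side mid 266 size [37.9 33.8] panel [  1.2 -25.3] world [ 0.4547 -0.2693]
side round 504 size [47.4 45.8] panel [  0.8 -75.2] world [ 0.4513 -0.3191]
```

Well centres, with panel yaw −3.45°:

| Well | x (m) | y (m) |
|---|---|---|
| slim | .4595 | −.1688 |
| square | .4565 | −.2188 |
| mid | .4535 | −.2687 |
| round | .4505 | −.3185 |

Block sizes agree with those given. I'll start with the round relay.

```bash
python3 -m inch '[{"fingers":0.65,"offset":[2.64,-3.54,-1],"rotation":[0,0,-8.4]},{"fingers":0.65,"offset":[2.64,-3.54,-1],"rotation":[0,0,-8.4]},{"fingers":0.65,"offset":[2.64,-3.54,-1],"rotation":[0,0,-8.4]},{"fingers":0.65,"offset":[2.64,-3.54,-1],"rotation":[0,0,-8.4]},{"fingers":0.65,"offset":[2.64,-3.54,-1],"rotation":[0,0,-8.4]},{"fingers":0.65,"offset":[2.64,-3.54,-1],"rotation":[0,0,-8.4]},{"fingers":0.65,"offset":[2.64,-3.54,-1],"rotation":[0,0,-8.4]},{"fingers":0.65,"offset":[2.64,-3.54,-1],"rotation":[0,0,-8.4]},{"fingers":0.65,"offset":[0,0,0],"rotation":[0,0,0]},{"fingers":0.65,"offset":[0,0,0],"rotation":[0,0,0]}]' 20
```

```text
t: 1.1
tcp_pos: [0.4223, 0.1967, 0.1602]
tool_rot: [-179.9, 0.0, 89.0]
force: [0.3, -0.3, 0.6]
opening: 0.0599
gripper_force: 0.0
```

```bash
python3 -m inch '[{"fingers":0.65,"offset":[0,0.05,-4],"rotation":[0,0,0]},{"fingers":0.65,"offset":[0,0,-4],"rotation":[0,0,0]},{"fingers":0.65,"offset":[0,0,-3],"rotation":[0,0,0]},{"fingers":0.65,"offset":[0,0,-2],"rotation":[0,0,0]},{"fingers":0.65,"offset":[0,0,0],"rotation":[0,0,0]},{"fingers":0.2,"offset":[0,0,0],"rotation":[0,0,0]},{"fingers":0.2,"offset":[0,0,0],"rotation":[0,0,0]},{"fingers":0.2,"offset":[0,0,0],"rotation":[0,0,0]},{"fingers":0.2,"offset":[0,0,0],"rotation":[0,0,0]},{"fingers":0.2,"offset":[0,0,0],"rotation":[0,0,0]}]' 20; python3 -c "
from h import *
p,d=bot.grab_frame('side');cv2.imwrite('pics/s1.png',cv2.resize(p[160:280,180:340,::-1],None,fx=4,fy=4))"
```

```text
t: 2.1
tcp_pos: [0.4229, 0.1984, 0.0318]
tool_rot: [179.9, -0.0, 89.1]
force: [-2.2, 0.7, 7.3]
opening: 0.036
gripper_force: 19.9
```

View pics/s1.png

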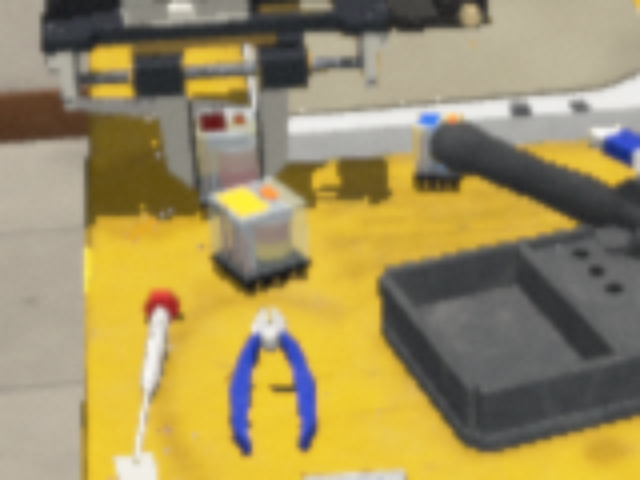

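The opening is 36 mm and the grip is flush. The red relay sits between the jaws and the yellow one is undisturbed. Next: lift and carry.

```bash
python3 -m inch '[{"fingers":0.2,"offset":[0,0,3],"rotation":[0,0,0]},{"fingers":0.2,"offset":[0,0,4],"rotation":[0,0,0]},{"fingers":0.2,"offset":[0,0,4.5],"rotation":[0,0,0]},{"fingers":0.2,"offset":[0,0,4.5],"rotation":[0,0,0]},{"fingers":0.2,"offset":[0.2,-4,0],"rotation":[0,0,0]},{"fingers":0.2,"offset":[0.3,-4.5,0],"rotation":[0,0,0]},{"fingers":0.2,"offset":[0.3,-4.5,0],"rotation":[0,0,0]},{"fingers":0.2,"offset":[0.3,-4.5,0],"rotation":[0,0,0]},{"fingers":0.2,"offset":[0.3,-4.5,0],"rotation":[0,0,0]},{"fingers":0.2,"offset":[0.3,-4.5,0],"rotation":[0,0,0]}]' 30;  python3 -m inch '[{"fingers":0.2,"offset":[0.3,-4.5,0],"rotation":[0,0,0]},{"fingers":0.2,"offset":[0.3,-4.5,0],"rotation":[0,0,-1]},{"fingers":0.2,"offset":[0.2,-4.5,0],"rotation":[0,0,-1]},{"fingers":0.2,"offset":[0.2,-4.5,0],"rotation":[0,0,-0.5]},{"fingers":0.2,"offset":[0.15,-4.5,0],"rotation":[0,0,0]},{"fingers":0.2,"offset":[0.1,-2.5,0],"rotation":[0,0,0]},{"fingers":0.2,"offset":[0,0,0],"rotation":[0,0,0]},{"fingers":0.2,"offset":[0,0,0],"rotation":[0,0,0]}]'
```

```text
t: 3.15
tcp_pos: [0.4389, -0.0688, 0.1912]
tool_rot: [180.0, 0.0, 89.1]
force: [1.3, 0.0, -0.8]
opening: 0.0359
gripper_force: 29.9
t: 3.95
tcp_pos: [0.4513, -0.317, 0.1905]
tool_rot: [-180.0, -0.1, 86.5]
force: [-0.9, 0.7, 0.5]
opening: 0.0359
gripper_force: 29.9
```

```bash
python3 -m inch '[{"fingers":0.2,"offset":[-0.1,-0.1,-4],"rotation":[0,0,0]},{"fingers":0.2,"offset":[0,0,-4],"rotation":[0,0,0]},{"fingers":0.2,"offset":[0,0,-3],"rotation":[0,0,0]},{"fingers":0.2,"offset":[0,0,0],"rotation":[0,0,0]},{"fingers":0.2,"offset":[0,0,0],"rotation":[0,0,0]}]'; python3 -c "
from h import *
for n,(x,y,k) in dict(top=(400,240,6),side=(220,230,5)).items():
  p,d=bot.grab_frame(n);cv2.imwrite(f'pics/{n}2.png',cv2.resize(p[y:y+90,x:x+110,::-1] if n=='top' else p[y:y+110,x:x+140,::-1],None,fx=k,fy=k))"
```

```text
t: 4.45
tcp_pos: [0.4512, -0.3172, 0.0815]
tool_rot: [180.0, -0.0, 86.7]
force: [0.9, -0.4, -1.2]
opening: 0.0356
gripper_force: 29.9
```

View pics/side2.png

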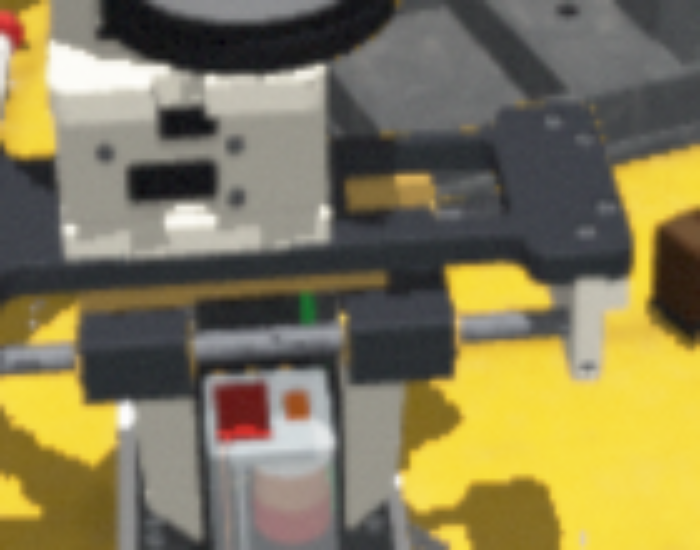

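The red relay hangs square in the jaws over the last socket, with its button on the green side. Now inserting it.

```bash
python3 -m inch '[{"fingers":0.2,"offset":[-0.05,-0.1,-0.4],"rotation":[0,0,0]},{"fingers":0.2,"offset":[0,0,-0.4],"rotation":[0,0,0]},{"fingers":0.2,"offset":[0,0,-0.3],"rotation":[0,0,0]},{"fingers":0.2,"offset":[0,0,-0.3],"rotation":[0,0,0]},{"fingers":0.2,"offset":[0,0,-0.3],"rotation":[0,0,0]},{"fingers":0.2,"offset":[0,0,0],"rotation":[0,0,0]},{"fingers":0.2,"offset":[0,0,0],"rotation":[0,0,0]}]'
```

```text
t: 5.25
tcp_pos: [0.4503, -0.319, 0.0638]
tool_rot: [180.0, 0.0, 86.6]
force: [-0.7, 0.1, 1.4]
opening: 0.0359
gripper_force: 29.9
```

```bash
python3 -m inch '[{"fingers":0.2,"offset":[0,0,-0.1],"rotation":[0,0,0]},{"fingers":0.2,"offset":[0,0,-0.1],"rotation":[0,0,0]},{"fingers":0.2,"offset":[0,0,0],"rotation":[0,0,0]}]'
```

```text
t: 5.55
tcp_pos: [0.4503, -0.319, 0.0638]
tool_rot: [180.0, 0.0, 86.6]
force: [-4.8, 3.4, 18.7]
opening: 0.0359
gripper_force: 29.9
```

It bottomed at the expected height. Release, rise, and head for the yellow relay.

```bash
python3 -m inch '[{"fingers":0.2,"offset":[0,0,0.2],"rotation":[0,0,0]},{"fingers":0.62,"offset":[0,0,0],"rotation":[0,0,0]},{"fingers":0.62,"offset":[0,0,0],"rotation":[0,0,0]},{"fingers":0.62,"offset":[0,0,0],"rotation":[0,0,0]},{"fingers":0.62,"offset":[0,0,1],"rotation":[0,0,0]},{"fingers":0.62,"offset":[0,0,4],"rotation":[0,0,0]},{"fingers":0.7,"offset":[0,0,4.8],"rotation":[0,0,0]},{"fingers":0.7,"offset":[-0.1,3.8,2],"rotation":[0,0,2]},{"fingers":0.7,"offset":[-0.15,4.5,0],"rotation":[0,0,3]},{"fingers":0.7,"offset":[-0.15,4.5,0],"rotation":[0,0,3]},{"fingers":0.7,"offset":[-0.15,4.5,0],"rotation":[0,0,3]},{"fingers":0.7,"offset":[-0.15,4.5,0],"rotation":[0,0,3]}]'; python3 -m inch '[{"fingers":0.7,"offset":[-0.15,4.5,0],"rotation":[0,0,3]},{"fingers":0.7,"offset":[-0.15,4.5,0],"rotation":[0,0,3]},{"fingers":0.7,"offset":[-0.15,4.5,0],"rotation":[0,0,3]},{"fingers":0.7,"offset":[-0.15,4.5,0],"rotation":[0,0,3]},{"fingers":0.7,"offset":[-0.2,3.5,0],"rotation":[0,0,3.2]},{"fingers":0.7,"offset":[0,0,0],"rotation":[0,0,0]},{"fingers":0.7,"offset":[0,0,0],"rotation":[0,0,0]}]'
python3 - <<'E'
from h import *
for n in("top","side"):
    p,d=bot.grab_frame(n);np.savez(n+"1.npz",p=p,d=d);K,R,t=cam(n);v,u=np.mgrid[:480,:640]
    P=(np.dstack([(u-K[0,2])/K[0,0]*d,(v-K[1,2])/K[1,1]*d,d])-t)@R
    for nm,x,y,h in(("round",.4505,-.3185,.086),("yel",.435,.1095,.048)):
        m=(d>0)&(abs(P[...,0]-x)<.03)&(abs(P[...,1]-y)<.03)&(abs(P[...,2]-h)<.006);q=P[m]
        if len(q)>9:print(n,nm,len(q),np.median(q[:,2]),cv2.minAreaRect(q[:,:2].astype(np.float32)*1000))
E
```

```text
t: 6.75
tcp_pos: [0.443, -0.0994, 0.1825]
tool_rot: [179.9, 0.0, 100.7]
force: [1.2, 0.3, 0.5]
opening: 0.0639
gripper_force: 0.0
t: 7.45
tcp_pos: [0.4352, 0.1145, 0.1822]
tool_rot: [180.0, 0.0, 115.9]
force: [-0.2, -1.1, 0.2]
opening: 0.0639
gripper_force: 0.0
top round 342 0.08557385610022619 ((450.9643249511719, -319.0747985839844), (35.48774719238281, 35.31768798828125), 86.75618743896484)
top yel 18 0.046823667791098374 ((430.6613464355469, 87.38289642333984), (13.772944450378418, 5.750479221343994), 1.895779013633728)
side round 498 0.08718538893649336 ((450.07568359375, -320.99957275390625), (36.91041564941406, 35.077266693115234), 87.73786163330078)
side yel 227 0.04894102082882216 ((434.7283935546875, 109.07793426513672), (44.04588317871094, 44.470428466796875), 24.6839656829834)
```

Round is seated: top at 0.086, yaw about −3°. Now grasp yellow.

```bash
python3 -m inch '[{"fingers":0.7,"offset":[0,-0.45,-4.4],"rotation":[0,0,0]},{"fingers":0.7,"offset":[0,0,-4.5],"rotation":[0,0,0]},{"fingers":0.7,"offset":[0,0,-4.5],"rotation":[0,0,0]},{"fingers":0.7,"offset":[0,0,-2],"rotation":[0,0,0]},{"fingers":0.7,"offset":[0,0,0],"rotation":[0,0,0]},{"fingers":0.3,"offset":[0,0,0],"rotation":[0,0,0]},{"fingers":0.3,"offset":[0,0,0],"rotation":[0,0,0]},{"fingers":0.3,"offset":[0,0,0],"rotation":[0,0,0]},{"fingers":0.3,"offset":[0,0,0],"rotation":[0,0,0]},{"fingers":0.3,"offset":[0,0,0],"rotation":[0,0,0]}]' 30
```

```text
t: 8.55
tcp_pos: [0.4362, 0.1095, 0.029]
tool_rot: [179.9, 0.1, 115.8]
force: [-0.6, -1.6, 8.7]
opening: 0.0416
gripper_force: 30.0
```

```bash
python3 -m inch '[{"fingers":0.3,"offset":[0,0,3],"rotation":[0,0,0]},{"fingers":0.3,"offset":[0,0,4.5],"rotation":[0,0,0]},{"fingers":0.3,"offset":[0,0,4.5],"rotation":[0,0,0]},{"fingers":0.3,"offset":[0,0,4],"rotation":[0,0,0]},{"fingers":0.3,"offset":[0.25,-4.1,0],"rotation":[0,0,-3.65]},{"fingers":0.3,"offset":[0.25,-4.1,0],"rotation":[0,0,-3.65]},{"fingers":0.3,"offset":[0.25,-4.1,0],"rotation":[0,0,-3.65]},{"fingers":0.3,"offset":[0.25,-4.1,0],"rotation":[0,0,-3.65]},{"fingers":0.3,"offset":[0.25,-4.1,0],"rotation":[0,0,-3.65]},{"fingers":0.3,"offset":[0.25,-4.1,0],"rotation":[0,0,-3.65]},{"fingers":0.3,"offset":[0.25,-4.1,0],"rotation":[0,0,-3.65]},{"fingers":0.3,"offset":[0.25,-4.1,0],"rotation":[0,0,-3.65]}]'; python3 -m inch '[{"fingers":0.3,"offset":[0,0,-1],"rotation":[0,0,0]},{"fingers":0.3,"offset":[0,0,-2],"rotation":[0,0,0]},{"fingers":0.3,"offset":[0,0,0],"rotation":[0,0,0]},{"fingers":0.3,"offset":[0,0,0],"rotation":[0,0,0]}]'
```

```text
t: 9.75
tcp_pos: [0.4551, -0.22, 0.1883]
tool_rot: [180.0, 0.0, 86.4]
force: [0.3, 0.1, -0.3]
opening: 0.0419
gripper_force: 30.0
t: 10.15
tcp_pos: [0.4551, -0.2177, 0.1579]
tool_rot: [-180.0, -0.0, 86.6]
force: [0.8, -0.0, 0.4]
opening: 0.0419
gripper_force: 30.0
```

```bash
python3 -m inch '[{"fingers":0.3,"offset":[0.13,-0.12,-4],"rotation":[0,0,0]},{"fingers":0.3,"offset":[0,0,-3.6],"rotation":[0,0,0]},{"fingers":0.3,"offset":[0,0,0],"rotation":[0,0,0]},{"fingers":0.3,"offset":[0,0,-0.5],"rotation":[0,0,0]},{"fingers":0.3,"offset":[0,0,-0.4],"rotation":[0,0,0]},{"fingers":0.3,"offset":[0,0,-0.4],"rotation":[0,0,0]},{"fingers":0.3,"offset":[0,0,-0.4],"rotation":[0,0,0]},{"fingers":0.3,"offset":[0,0,-0.4],"rotation":[0,0,0]},{"fingers":0.3,"offset":[0,0,0],"rotation":[0,0,0]},{"fingers":0.3,"offset":[0,0,0],"rotation":[0,0,0]}]'
```

```text
t: 11.15
tcp_pos: [0.4568, -0.2198, 0.0609]
tool_rot: [180.0, 0.0, 86.6]
force: [-0.1, 0.5, -0.0]
opening: 0.0416
gripper_force: 30.0
```

```bash
python3 -m inch '[{"fingers":0.3,"offset":[0,0,-0.15],"rotation":[0,0,0]},{"fingers":0.3,"offset":[0,0,0],"rotation":[0,0,0]},{"fingers":0.3,"offset":[0,0,0.15],"rotation":[0,0,0]},{"fingers":0.65,"offset":[0,0,0],"rotation":[0,0,0]},{"fingers":0.65,"offset":[0,0,0],"rotation":[0,0,0]},{"fingers":0.65,"offset":[0,0,0],"rotation":[0,0,0]},{"fingers":0.65,"offset":[0,0,1],"rotation":[0,0,0]},{"fingers":0.65,"offset":[0,0,4],"rotation":[0,0,0]},{"fingers":0.65,"offset":[0,0,4],"rotation":[0,0,0]},{"fingers":0.65,"offset":[0,0,3],"rotation":[0,0,0]}]'; python3 -m inch '[{"fingers":0.6,"offset":[0.9,4.2,0],"rotation":[0,0,-1.15]},{"fingers":0.6,"offset":[0.9,4.2,0],"rotation":[0,0,-1.15]},{"fingers":0.6,"offset":[0.9,4.2,0],"rotation":[0,0,-1.15]},{"fingers":0.6,"offset":[0.9,4.2,0],"rotation":[0,0,-1.15]},{"fingers":0.6,"offset":[0.9,4.2,0],"rotation":[0,0,-1.15]},{"fingers":0.6,"offset":[0.9,4.2,0],"rotation":[0,0,-1.15]},{"fingers":0.6,"offset":[0.9,4.2,0],"rotation":[0,0,-1.15]},{"fingers":0.6,"offset":[0.9,4.2,0],"rotation":[0,0,-1.15]},{"fingers":0.6,"offset":[0.9,4.2,0],"rotation":[0,0,-1.15]},{"fingers":0.6,"offset":[0.9,4.2,0],"rotation":[0,0,-1.15]},{"fingers":0.6,"offset":[0,0,0],"rotation":[0,0,0]},{"fingers":0.6,"offset":[0,0,0],"rotation":[0,0,0]}]'
python3 - <<'E'
from h import *
for n in("top","side"):
    p,d=bot.grab_frame(n);K,R,t=cam(n);v,u=np.mgrid[:480,:640]
    P=(np.dstack([(u-K[0,2])/K[0,0]*d,(v-K[1,2])/K[1,1]*d,d])-t)@R
    for nm,x,y,h in(("sq",.4565,-.2188,.08),("round",.4505,-.3185,.086)):
        m=(d>0)&(abs(P[...,0]-x)<.03)&(abs(P[...,1]-y)<.027)&(abs(P[...,2]-h)<.006);q=P[m]
        if len(q)>9:print(n,nm,len(q),np.median(q[:,2]),cv2.minAreaRect(q[:,:2].astype(np.float32)*1000))
    if n=="side":cv2.imwrite("pics/s3.png",cv2.resize(p[170:390,180:400,::-1],None,fx=2.7,fy=2.7))
E
```

```text
t: 12.15
tcp_pos: [0.457, -0.2199, 0.1837]
tool_rot: [179.9, 0.1, 86.6]
force: [0.8, -0.2, -0.4]
opening: 0.0597
gripper_force: 0.0
t: 13.35
tcp_pos: [0.5462, 0.201, 0.1809]
tool_rot: [-180.0, 0.0, 75.2]
force: [0.0, -0.1, -0.2]
opening: 0.0553
gripper_force: 0.0
top sq 438 0.07948542044743044 ((457.2698669433594, -218.08297729492188), (39.2954216003418, 40.6451416015625), 87.9854736328125)
top round 343 0.08550126584688039 ((450.8738708496094, -318.8324890136719), (35.703094482421875, 34.91250228881836), 87.52202606201172)
side sq 464 0.08113108952157536 ((456.80242919921875, -219.1043243408203), (41.4995002746582, 41.02935791015625), 85.28192901611328)
side round 500 0.08718273530894113 ((450.1277770996094, -320.1144714355469), (37.47571563720703, 35.11855697631836), 87.41116333007812)
```

View pics/s3.png

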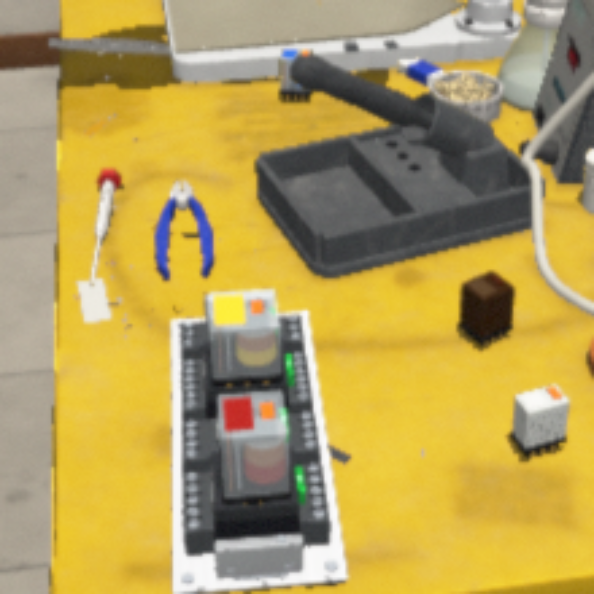

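Yellow and red are both home with their buttons on the green side. Cutters and burnt relay are untouched. Now blue.

```bash
python3 -m inch '[{"fingers":0.6,"offset":[0.13,0.1,-4.4],"rotation":[0,0,0]},{"fingers":0.6,"offset":[0,0,-4.5],"rotation":[0,0,0]},{"fingers":0.6,"offset":[0,0,-4.5],"rotation":[0,0,0]},{"fingers":0.6,"offset":[0,0,-2],"rotation":[0,0,0]},{"fingers":0.6,"offset":[0,0,0],"rotation":[0,0,0]},{"fingers":0.15,"offset":[0,0,0],"rotation":[0,0,0]},{"fingers":0.15,"offset":[0,0,0],"rotation":[0,0,0]},{"fingers":0.15,"offset":[0,0,0],"rotation":[0,0,0]},{"fingers":0.15,"offset":[0,0,0],"rotation":[0,0,0]},{"fingers":0.15,"offset":[0,0,0],"rotation":[0,0,0]},{"fingers":0.15,"offset":[0,0,0],"rotation":[0,0,0]}]' 25
```

```text
t: 14.55
tcp_pos: [0.5486, 0.2014, 0.0281]
tool_rot: [179.9, -0.0, 75.1]
force: [-0.2, -1.2, 6.2]
opening: 0.0278
gripper_force: 25.0
```

```bash
python3 -m inch '[{"fingers":0.15,"offset":[0,0,3],"rotation":[0,0,0]},{"fingers":0.15,"offset":[0,0,4.5],"rotation":[0,0,0]},{"fingers":0.15,"offset":[0,0,4.5],"rotation":[0,0,0]},{"fingers":0.15,"offset":[0,0,4],"rotation":[0,0,0]},{"fingers":0.15,"offset":[0,0,0],"rotation":[0,0,0]}]'; python3 -m inch '[{"fingers":0.15,"offset":[-0.85,-4.27,0],"rotation":[0,0,1.05]},{"fingers":0.15,"offset":[-0.85,-4.27,0],"rotation":[0,0,1.05]},{"fingers":0.15,"offset":[-0.85,-4.27,0],"rotation":[0,0,1.05]},{"fingers":0.15,"offset":[-0.85,-4.27,0],"rotation":[0,0,1.05]},{"fingers":0.15,"offset":[-0.85,-4.27,0],"rotation":[0,0,1.05]},{"fingers":0.15,"offset":[-0.85,-4.27,0],"rotation":[0,0,1.05]},{"fingers":0.15,"offset":[-0.85,-4.27,0],"rotation":[0,0,1.05]},{"fingers":0.15,"offset":[-0.85,-4.27,0],"rotation":[0,0,1.05]},{"fingers":0.15,"offset":[-0.85,-4.27,0],"rotation":[0,0,1.05]},{"fingers":0.15,"offset":[-0.85,-4.27,0],"rotation":[0,0,1.05]},{"fingers":0.15,"offset":[-0.85,-4.27,0],"rotation":[0,0,1]},{"fingers":0.15,"offset":[0,0,0],"rotation":[0,0,0]}]'; python3 -m inch '[{"fingers":0.15,"offset":[0,0,-2],"rotation":[0,0,0]},{"fingers":0.15,"offset":[0,0,0],"rotation":[0,0,0]},{"fingers":0.15,"offset":[0,0,0],"rotation":[0,0,0]}]'
python3 - <<'E'
from h import *
p,d=bot.grab_frame("side");cv2.imwrite("pics/s4.png",cv2.resize(p[200:350,200:350,::-1],None,fx=3.5,fy=3.5))
E
```

```text
t: 15.05
tcp_pos: [0.5507, 0.2022, 0.1934]
tool_rot: [179.4, -0.3, 75.1]
force: [0.5, 0.5, -0.1]
opening: 0.0278
gripper_force: 25.0
t: 16.25
tcp_pos: [0.4531, -0.2729, 0.186]
tool_rot: [-180.0, 0.1, 86.3]
force: [1.0, 1.5, -0.5]
opening: 0.0279
gripper_force: 25.0
t: 16.55
tcp_pos: [0.4542, -0.2675, 0.1664]
tool_rot: [-179.9, -0.1, 86.6]
force: [0.5, -0.5, 0.1]
opening: 0.0279
gripper_force: 25.0
```

View pics/s4.png

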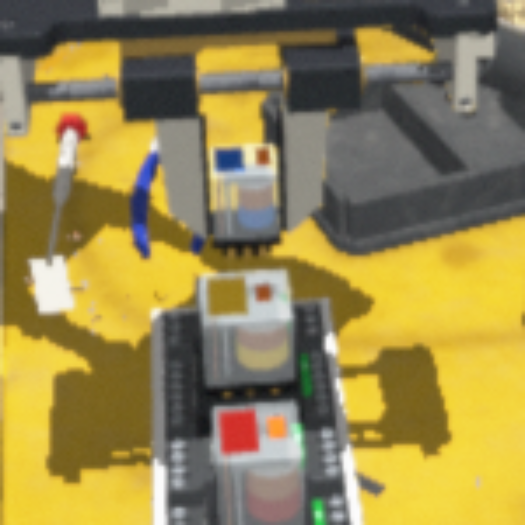

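Blue hangs square with its button on the +x side. Now inserting it.

```bash
python3 -m inch '[{"fingers":0.15,"offset":[-0.07,-0.12,-4.2],"rotation":[0,0,0]},{"fingers":0.15,"offset":[0,0,-4.3],"rotation":[0,0,0]},{"fingers":0.15,"offset":[0,0,0],"rotation":[0,0,0]},{"fingers":0.15,"offset":[0,0,-0.5],"rotation":[0,0,0]},{"fingers":0.15,"offset":[0,0,-0.4],"rotation":[0,0,0]},{"fingers":0.15,"offset":[0,0,-0.4],"rotation":[0,0,0]},{"fingers":0.15,"offset":[0,0,-0.4],"rotation":[0,0,0]},{"fingers":0.15,"offset":[0,0,-0.4],"rotation":[0,0,0]},{"fingers":0.15,"offset":[0,0,0],"rotation":[0,0,0]},{"fingers":0.15,"offset":[0,0,0],"rotation":[0,0,0]}]'
```

```text
t: 17.6
tcp_pos: [0.4537, -0.2696, 0.0608]
tool_rot: [180.0, 0.0, 86.6]
force: [-0.6, 0.3, 0.1]
opening: 0.0274
gripper_force: 25.0
```

```bash
python3 -m inch '[{"fingers":0.15,"offset":[0,0,-0.2],"rotation":[0,0,0]},{"fingers":0.15,"offset":[0,0,0],"rotation":[0,0,0]},{"fingers":0.15,"offset":[0,0,0.15],"rotation":[0,0,0]},{"fingers":0.5,"offset":[0,0,0],"rotation":[0,0,0]},{"fingers":0.5,"offset":[0,0,0],"rotation":[0,0,0]},{"fingers":0.5,"offset":[0,0,0],"rotation":[0,0,0]},{"fingers":0.5,"offset":[0,0,1],"rotation":[0,0,0]},{"fingers":0.5,"offset":[0,0,4],"rotation":[0,0,0]},{"fingers":0.5,"offset":[0,0,4],"rotation":[0,0,0]},{"fingers":0.5,"offset":[0,0,3],"rotation":[0,0,0]}]'; python3 -m inch '[{"fingers":0.6,"offset":[4.2,-0.27,0],"rotation":[0,0,3.6]},{"fingers":0.6,"offset":[4.2,-0.27,0],"rotation":[0,0,3.6]},{"fingers":0.6,"offset":[4.2,-0.27,0],"rotation":[0,0,3.6]},{"fingers":0.6,"offset":[4.2,-0.27,0],"rotation":[0,0,3.6]},{"fingers":0.6,"offset":[0,0,0],"rotation":[0,0,0]},{"fingers":0.6,"offset":[0,0,0],"rotation":[0,0,0]}]'
python3 - <<'E'
from h import *
for n in("top","side"):
    p,d=bot.grab_frame(n);K,R,t=cam(n);v,u=np.mgrid[:480,:640]
    P=(np.dstack([(u-K[0,2])/K[0,0]*d,(v-K[1,2])/K[1,1]*d,d])-t)@R
    for nm,x,y,h,w in(("mid",.4535,-.2687,.075,.016),("slim",.623,-.28,.04,.025)):
        m=(d>0)&(abs(P[...,0]-x)<.025)&(abs(P[...,1]-y)<w)&(abs(P[...,2]-h)<.004);q=P[m]
        if len(q)>9:print(n,nm,len(q),np.median(q[:,2]),cv2.minAreaRect(q[:,:2].astype(np.float32)*1000))
E
```

```text
t: 18.6
tcp_pos: [0.4541, -0.2699, 0.1833]
tool_rot: [179.9, 0.1, 86.6]
force: [0.3, 0.5, -0.5]
opening: 0.0461
gripper_force: 0.0
t: 19.2
tcp_pos: [0.6217, -0.28, 0.1795]
tool_rot: [-179.9, -0.0, 101.0]
force: [-1.1, 0.2, -0.4]
opening: 0.055
gripper_force: 0.0
side mid 221 0.07624500786476822 ((454.06854248046875, -269.3542175292969), (25.67037582397461, 26.85137939453125), 85.2142105102539)
side slim 164 0.04102013761366244 ((622.4415893554688, -280.9256896972656), (28.384031295776367, 18.333267211914062), 11.080148696899414)
```

Mid is seated, with its top at 0.075. Slim's yaw is confirmed at 11°. Grasp it.

```bash
python3 -m inch '[{"fingers":0.6,"offset":[0.1,0,-4.3],"rotation":[0,0,0]},{"fingers":0.6,"offset":[0,0,-4.5],"rotation":[0,0,0]},{"fingers":0.6,"offset":[0,0,-4.5],"rotation":[0,0,0]},{"fingers":0.6,"offset":[0,0,-1.9],"rotation":[0,0,0]},{"fingers":0.6,"offset":[0,0,0],"rotation":[0,0,0]},{"fingers":0.15,"offset":[0,0,0],"rotation":[0,0,0]},{"fingers":0.15,"offset":[0,0,0],"rotation":[0,0,0]},{"fingers":0.15,"offset":[0,0,0],"rotation":[0,0,0]},{"fingers":0.15,"offset":[0,0,0],"rotation":[0,0,0]},{"fingers":0.15,"offset":[0,0,0],"rotation":[0,0,0]},{"fingers":0.15,"offset":[0,0,0],"rotation":[0,0,0]}]' 25
```

```text
t: 20.4
tcp_pos: [0.6233, -0.2808, 0.0299]
tool_rot: [179.9, 0.1, 101.0]
force: [-1.5, 1.2, 6.3]
opening: 0.029
gripper_force: 25.0
```

```bash
python3 -m inch '[{"fingers":0.15,"offset":[0,0,3],"rotation":[0,0,0]},{"fingers":0.15,"offset":[0,0,4],"rotation":[0,0,0]},{"fingers":0.15,"offset":[0,0,4],"rotation":[0,0,0]},{"fingers":0.15,"offset":[0,0,3],"rotation":[0,0,0]},{"fingers":0.15,"offset":[-3.28,2.24,0],"rotation":[0,0,-2.9]},{"fingers":0.15,"offset":[-3.28,2.24,0],"rotation":[0,0,-2.9]},{"fingers":0.15,"offset":[-3.28,2.24,0],"rotation":[0,0,-2.9]},{"fingers":0.15,"offset":[-3.28,2.24,0],"rotation":[0,0,-2.9]},{"fingers":0.15,"offset":[-3.28,2.24,0],"rotation":[0,0,-2.9]},{"fingers":0.15,"offset":[0,0,0],"rotation":[0,0,0]},{"fingers":0.15,"offset":[0,0,0],"rotation":[0,0,0]},{"fingers":0.15,"offset":[0,0,0],"rotation":[0,0,0]}]'
```

```text
t: 21.6
tcp_pos: [0.4598, -0.1691, 0.1688]
tool_rot: [179.9, 0.1, 86.5]
force: [-0.2, -1.1, 0.4]
opening: 0.0288
gripper_force: 25.0
```

```bash
python3 -m inch '[{"fingers":0.15,"offset":[0,0.05,-4.2],"rotation":[0,0,0]},{"fingers":0.15,"offset":[0,0,-4.3],"rotation":[0,0,0]},{"fingers":0.15,"offset":[0,0,0],"rotation":[0,0,0]},{"fingers":0.15,"offset":[0,0,-0.5],"rotation":[0,0,0]},{"fingers":0.15,"offset":[0,0,-0.4],"rotation":[0,0,0]},{"fingers":0.15,"offset":[0,0,-0.4],"rotation":[0,0,0]},{"fingers":0.15,"offset":[0,0,-0.4],"rotation":[0,0,0]},{"fingers":0.15,"offset":[0,0,-0.4],"rotation":[0,0,0]},{"fingers":0.15,"offset":[0,0,0],"rotation":[0,0,0]},{"fingers":0.15,"offset":[0,0,0],"rotation":[0,0,0]}]'
```

```text
t: 22.6
tcp_pos: [0.4587, -0.1679, 0.0624]
tool_rot: [180.0, 0.0, 86.5]
force: [-0.0, 0.4, -0.7]
opening: 0.029
gripper_force: 25.0
```

```bash
python3 -m inch '[{"fingers":0.15,"offset":[0,0,-0.2],"rotation":[0,0,0]},{"fingers":0.15,"offset":[0,0,0],"rotation":[0,0,0]},{"fingers":0.15,"offset":[0,0,0.15],"rotation":[0,0,0]},{"fingers":0.5,"offset":[0,0,0],"rotation":[0,0,0]},{"fingers":0.5,"offset":[0,0,0],"rotation":[0,0,0]},{"fingers":0.5,"offset":[0,0,0],"rotation":[0,0,0]},{"fingers":0.5,"offset":[0,0,1],"rotation":[0,0,0]},{"fingers":0.5,"offset":[0,0,4],"rotation":[0,0,0]},{"fingers":0.5,"offset":[0,0,4],"rotation":[0,0,0]},{"fingers":0.5,"offset":[0,0,3],"rotation":[0,0,0]}]'; python3 -m inch '[{"fingers":0.5,"offset":[0,4,2],"rotation":[0,0,0]},{"fingers":0.5,"offset":[0,4,2],"rotation":[0,0,0]},{"fingers":0.5,"offset":[0,4,2],"rotation":[0,0,0]},{"fingers":0.5,"offset":[0,4,0],"rotation":[0,0,0]},{"fingers":0.5,"offset":[0,4,0],"rotation":[0,0,0]},{"fingers":0.5,"offset":[0,4,0],"rotation":[0,0,0]},{"fingers":0.5,"offset":[0,4,0],"rotation":[0,0,0]},{"fingers":0.5,"offset":[0,4,0],"rotation":[0,0,0]},{"fingers":0.5,"offset":[0,0,0],"rotation":[0,0,0]},{"fingers":0.5,"offset":[0,0,0],"rotation":[0,0,0]}]'
python3 - <<'E'
from h import *
for n in("top","side"):
    p,d=bot.grab_frame(n);K,R,t=cam(n);v,u=np.mgrid[:480,:640]
    P=(np.dstack([(u-K[0,2])/K[0,0]*d,(v-K[1,2])/K[1,1]*d,d])-t)@R
    for nm,x,y,h,w in(("slim",.4595,-.1688,.072,.018),("sq",.4565,-.2188,.08,.027),("mid",.4535,-.2687,.075,.02),("round",.4505,-.3185,.086,.027)):
        m=(d>0)&(abs(P[...,0]-x)<.028)&(abs(P[...,1]-y)<w)&(abs(P[...,2]-h)<.004);q=P[m]
        if len(q)>9:r=cv2.minAreaRect(q[:,:2].astype(np.float32)*1000);print(n,nm,len(q),np.median(q[:,2]).round(4),np.round([*r[0],*r[1],r[2]],1))
    s=p[180:320,230:500] if n=="top" else p[170:390,180:440]
    cv2.imwrite(f"pics/{n}9.png",cv2.resize(s[:,:,::-1],None,fx=2.7,fy=2.7))
E
```

```text
t: 23.6
tcp_pos: [0.4591, -0.1681, 0.1846]
tool_rot: [179.9, 0.1, 86.5]
force: [0.4, -0.8, -0.7]
opening: 0.0458
gripper_force: 0.0
t: 24.6
tcp_pos: [0.4584, 0.1526, 0.2421]
tool_rot: [180.0, 0.0, 86.6]
force: [0.0, -0.3, -0.4]
opening: 0.0458
gripper_force: 0.0
top slim 118 0.0718 [ 458.6 -167.    16.1   26.9   89. ]
top sq 414 0.0796 [ 457.4 -217.8   39.2   40.4   89.4]
top mid 167 0.0745 [ 454.4 -268.2   25.3   27.1   87.3]
top round 319 0.0854 [ 451.  -318.8   36.1   35.3   86.4]
side slim 134 0.0731 [ 459.  -167.6   21.1   27.3   86.1]
side sq 434 0.0813 [ 456.6 -218.8   42.2   41.1   86.2]
side mid 224 0.0761 [ 453.8 -269.2   25.8   26.9   87.4]
side round 465 0.0874 [ 450.2 -320.3   37.8   35.1   87.6]
```

View pics/side9.png

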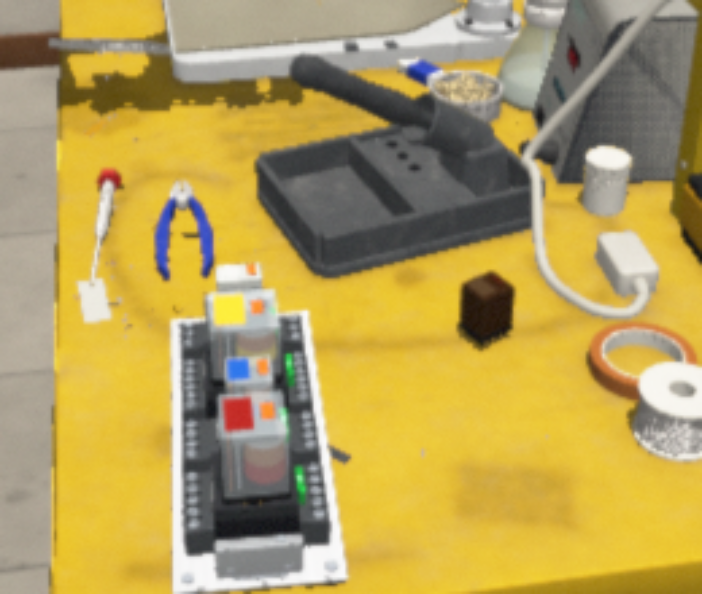

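View pics/top9.png

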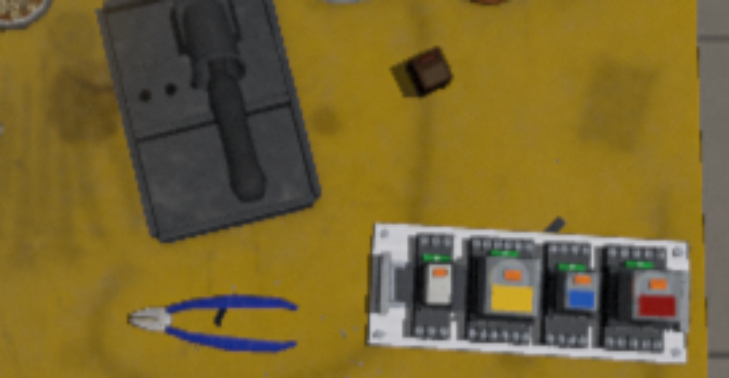

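All four relays are home: tops measure 72, 80, 75 and 86 mm, they are square to the panel, and the buttons are on the green side. The cutters and burnt relay have not moved. Handing in.

```bash
python3 -c "
from bench import bot
print(bot.job_done())"
```

```text
the job is handed in; nothing more can be done
None
```

The job is handed in: all four good relays are fully home in their matching sockets, squared up, with test buttons at the green-module end, and the burnt relay and cutters were left where they were.

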